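Stroke check of a spring-return syringe

ROBOT

A 6-joint arm with a two-finger parallel gripper is mounted at the origin on the work surface. World frame = base frame: x ahead of the robot, y to its left, z up, the work surface at z = 0. Lengths are in mm, angles in rad, forces in N, time in s.
With the tool pointing down it reaches from about 300 to 875 mm from the base axis. Payload 4.2 kg.
Tool frame: the origin (TCP) lies midway between the tips of the shut fingers; the grasp point (between the pads) lies behind it (manip.tcp_to_grasp is the z of the grasp point in the tool frame, in mm); z points along the fingers, y is the line along which they close (so a half turn about z gives the same grasp; the last joint's range is limited). The gripper opens to 85 mm and grips with 20 to 120 N. Pads are 22 mm wide; open, the fingers measure 114 mm over their backs; the gripper's body (76 mm by 85 mm) begins 54 mm behind the grasp point. The pads swing forward as they close: fully open they stand 13 mm farther back than shut.
Start: joints at [-1.309, 0.32, 1.565, -0, 1.257, -0.02], TCP at [159.902, -552.336, 211.038] pointing down, gripper open.
Joint ranges: [-3.11, 3.11], [-0.84, 2.01], [0.21, 2.61], [-1.34, 4.49], [0.05, 2.63], [-2.56, 2.56]. Speed limits (rad/s): [2.57, 2.57, 3.14, 3.14, 3.14, 3.14].

INTERFACE

Orientations are given as a unit quaternion [x, y, z, w].
In Python, from rig import manip gives the robot as it stands.
- The arm moves only by the shell command python3 -m creep 'ROWS' [FORCE]. ROWS is JSON, a list of rows, each an object with "translation": the shift along the tool's x, y, z in units of 0.5 m (1.0 is 0.5 m), a list of three; "twist": the turn, a rotation vector about the tool's x, y, z in units of 2 pi rad (1.0 is 2 pi rad), a list of three; "jaw": the opening, from 0 (shut) to 1 (fully open). A call has exactly 10 rows; each row is the pose to reach, as a shift and turn from the pose commanded when the call began, along the tool's axes at that moment, turning the shorter way round; what a row does not reach only later rows make up. A row lasts 1/12 s, in which the tool goes at most 41.7 mm and 7.16 degrees, less where a joint would pass 70% of its speed; a pose out of reach is approached as far as the arm can. A call with a number of a shift or a turn outside -1 to 1 is refused whole. A call with a gripper value outside its range is refused whole. The fingers move at their own pace and stop on an object; FORCE is the grip in N (left out, the last holds). Time passes only in rows, so rows that repeat a pose let the fingers close, or fill a call up. It gives the time, the measured TCP pose, the force, the opening and the grip force at its end, in the units of the state.
- manip.observe(): the state, without advancing time (a new reading comes with each control period).
- manip.grab_frame(name): name is "side" or "top"; returns a dict with "image" (420x560x3 uint8, blue, green, red), "depth" (420x560 float32, mm along the optical axis (not along the pixel's ray), 0 where there is no reading), "intrinsics" (3x3 intrinsics, pixels), "D" ([k1, k2, p1, p2, k3] as OpenCV has them; the pictures are not rectified), "rvec" (rotation vector, rad) and "tvec" (3), from world to camera coordinates, as OpenCV has them. Camera axes: x right, y down, z forward; pixel columns grow to the right and rows downward; lengths in mm; the calibration is good to about 2 mm. A picture is of the moment at which its call begins.
- manip.job_done(): hands the job in; it is judged then, once.
The state is a dict: "clock": time; "qpos": joint angles; "dq": joint speeds; "tau": joint torques, N m; "tool_pos": TCP position; "eef_rot": TCP orientation; "ft_force": force on the tool from outside, world axes, zero at the start; "wrist_torque": the same for the moment, N m; "grip_width": finger opening in mm; "finger_force": force on a finger pad.
Only numpy, scipy, OpenCV 4.12 (cv2) and the standard library are available. Lean on these libraries where they do the work, as an engineer would, in place of code of your own. Each camera call takes 0.05 s, during which the arm holds its last target. There are 200 camera calls.

TASK

Do the stroke check on the spring-return dosing syringe: pick it up by its clear barrel from the blue mat, set it down fully home in the check cradle with its handle on the scale side, and let go. Then take it by its yellow handle and draw the plunger out until the red disc stands level with the orange pointer, without drawing past it, hold it there for about two seconds, ease it gently all the way back in rather than letting it snap, and leave the syringe lying in the cradle. Leave the jar and the dishes alone.

Things in the scene. Friction and masses are not known exactly. Their poses are not given: they have to be found in the camera images.
- syringe: Loose syringe lying level, 0.28 kg. Clear round barrel 30 mm diameter, 156 long along its x; two white flanges 48 mm square, 8 thick, centred 68 mm either side of the middle, on whose flats it lies (128 mm of bare barrel between). Steel nozzle 12 mm diameter, 18 long at the +x end, sprung plunger at the -x end. Origin under the barrel's middle at the flanges' underside, 24 mm below the axis; z up.
- barrel_mid (a point): Middle of the syringe's barrel on its axis: where to grip it crosswise from above (30 mm wide). 24 mm above what the flanges lie on.
- draw_line (a point): Centre of the plunger's red disc (36 mm diameter, 6 mm thick) on the syringe's axis; 90 mm from barrel_mid towards the syringe's -x when home.
- grip_mid (a point): Middle of the plunger's yellow handle grip (40 mm long along the axis, 22 mm wide, 22 mm high), on the axis, 23 mm farther out than the red disc's middle; a yellow end cap 30 mm in diameter, 6 mm thick, closes its outer end.
- plunger (a joint): How far the plunger is drawn out, m: 0 fully home, at most 0.075; grows as the handle moves to the syringe's -x. A spring pulls it home with 4 N at home and 1.2 N more per 10 mm; damped, 25 N per m/s. Let go far out, it snaps back.
- cradle: Fixed check cradle; place and yaw vary. Aluminium plate 340 (its x) by 130 mm, 12 thick; origin under its centre. On the +x half two grey pedestals, tops at 46 mm, each with two cheeks 38 mm apart inside, flared at the top (98 mm). Barrel lies between cheeks, flanges rest on the pedestals outside them. On the -x half a white scale, top at 22 mm: the handle's side.
- seat (a point): Where barrel_mid belongs: 80 mm to the cradle's +x of its centre, 70 mm above the bench. Axes as the cradle's; the seated syringe's x lies along the cradle's +x, handle to -x. Cheeks stand 44 to 56 mm from here each way along x (84 mm free between the pedestals for the fingers); the flanges have 8 mm of play along x each way, and the cheeks stop the barrel from following the pull.
- index_tip (a point): Tip of the orange pointer on the cradle's white scale, 34 mm above the bench, 22 mm to the cradle's +y of the seated syringe's axis; its place along the cradle's x varies. Axes as the cradle's. The pointer runs 39 mm from here in +y; its block is 12 mm wide. The red disc's middle is level with it at the same place along the cradle's x: a draw of 20 to 65 mm.
- mat: Blue bench mat, 280 by 200 mm (its x by y), 6 mm thick, fixed; origin under its centre. The syringe starts lying on it.
- dish_stack: Bystander: two closed culture dishes, one on the other, 91 mm diameter, 34 mm high; origin under the centre.
- dish_single: Bystander: one closed culture dish, 91 mm diameter, 17 mm high; origin under the centre.
- jar: Bystander: amber jar with a white lid, 56 mm diameter, 75 mm high; origin under the centre.
Things that resemble listed ones, but are neither listed nor needed, are in the scene too. What is meant by the syringe is not turquoise, and is the larger of those in its own colour.

How it is judged:
By the outcome, as a careful person would: the job done as asked, in the order asked, and still so for the second after the job is handed in, with the robot touching nothing.
It also fails if it takes over 58 s, if anything falls off the work surface, if the arm or the gripper's body presses on something with over 40 N, if the wrist force passes 120 N, or if a joint passes its speed limit or range.

## Working session

There is one attempt and no reset: what is moved stays moved. The work goes in short steps, Python scripts to look and compute and a shell command to move; the robot and the scene stay as the last step left them, time stands still between calls to the robot, and variables do not carry over. Pictures are saved under pics/ and viewed, at most 13 in all, crops included, and the job is handed in when it is done.

```bash
ls; mkdir -p pics; cat > h.py <<'E'
import numpy as np, cv2
from scipy.spatial.transform import Rotation as R
from rig import manip
def grab(n):
    f=manip.grab_frame(n); f['R']=cv2.Rodrigues(np.array(f['rvec'],float))[0]; f['t']=np.array(f['tvec'],float).ravel()
    return f
def cloud(f):
    h,w=f['depth'].shape; u,v=np.meshgrid(np.arange(w),np.arange(h))
    p=cv2.undistortPoints(np.stack([u,v],-1).reshape(-1,1,2).astype(np.float64),np.array(f['intrinsics'],float),np.array(f['D'],float)).reshape(h,w,2)
    d=f['depth'].astype(float)
    c=np.dstack([p*d[...,None],d]); return (c-f['t'])@f['R']
def plane(f,u,v,z):
    p=cv2.undistortPoints(np.array([[[u,v]]],float),np.array(f['intrinsics'],float),np.array(f['D'],float)).ravel()
    r=f['R'].T@np.array([p[0],p[1],1]); o=-f['R'].T@f['t']; return o+r*(z-o[2])/r[2]
E
python3 - <<'E'
from h import *
for n in('side','top'):
    f=grab(n); cv2.imwrite(f'pics/{n}0.png',f['image']); np.savez(f'{n}0.npz',**f); print(n,-f['R'].T@f['t'])
print(manip.observe(),manip.tcp_to_grasp)
E
```

```text
pics
side [216.42486373 844.10095927 896.7567643 ]
top [ 273.10667921  -82.44094525 1451.3251657 ]
{'clock': 0.1, 'qpos': array([-1.30899255e+00,  3.20233267e-01,  1.56553295e+00, -1.49642688e-05,
        1.25742199e+00, -2.00173532e-02]), 'dq': array([-7.10450092e-05, -1.48854852e-03, -3.29506655e-03, -2.45518749e-04,
       -5.60705109e-04,  3.38923553e-04]), 'tau': array([ 2.76280352e-04, -4.16408408e+01, -2.34705180e+01,  1.01796144e-05,
        4.96947672e-03,  8.02845923e-08]), 'tool_pos': array([ 159.7794945 , -551.88147713,  210.2726783 ]), 'eef_rot': array([ 9.90087883e-01,  1.40446959e-01, -1.03274840e-04, -7.91094502e-04]), 'ft_force': array([-0.31747217, -0.79321502,  0.41296887]), 'wrist_torque': array([ 0.04577688, -0.03857342,  0.02954331]), 'finger_force': 0.0, 'grip_width': 85.34587653007155} -18.700000000000003
```

View pics/top0.png

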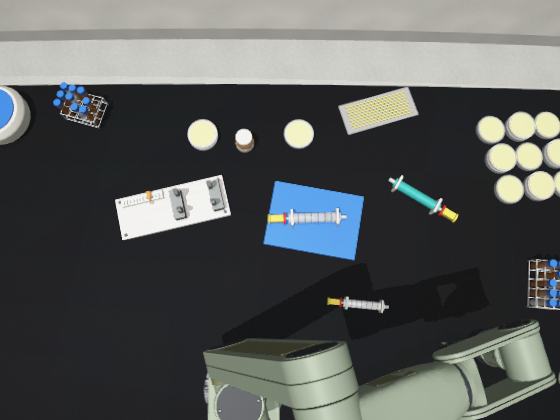

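View pics/side0.png

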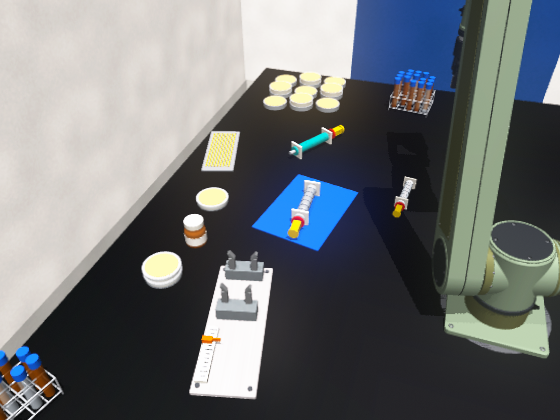

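The top view shows the target syringe on the mat at about (305,217) with its handle to the left (270,218). The cradle is at (173,207) with pedestals at (178,205) and (217,195), and the orange pointer is at (150,197). The side view shows the same layout.

```bash
cat > m.py <<'E'
from h import *
def load(n): 
    z=np.load(n+'0.npz'); return {k:z[k] for k in z}
def box(pts): 
    r=cv2.minAreaRect(pts[:,:2].astype(np.float32)); return r
if __name__=='__main__':
  for n in('top','side'):
    f=load(n); c=cloud(f); hsv=cv2.cvtColor(f['image'],cv2.COLOR_BGR2HSV); H,S,V=cv2.split(hsv)
    X,Y,Z=c[...,0],c[...,1],c[...,2]; ok=f['depth']>0
    mat=ok&(H>100)&(H<125)&(S>150)&(Z<15)&(X>300)&(X<700)&(abs(Y)<350)
    if n=='top':
        for (u,v) in[(305,217),(173,207),(150,197),(268,218),(346,217)]: print((u,v),c[v,u].round(1))
    near=lambda x,y,r:(np.hypot(X-x,Y-y)<r)&ok
    cx,cy=np.median(X[mat]),np.median(Y[mat]); print(n,'mat',box(c[mat]))
    s=near(cx,cy,170)&(Z>12)&(Z<70)
    p=c[s]; print(' above mat',len(p),box(p),p[:,2].max())
    red=near(cx,cy,170)&((H<6)|(H>172))&(S>150)&(Z>12); yel=near(cx,cy,170)&(H>18)&(H<35)&(S>130)&(Z>12)
    for nm,mk in(('red',red),('yel',yel)):
        q=c[mk]; print(' ',nm,len(q),q.mean(0).round(1), np.argwhere(mk).mean(0))
    pl=ok&(abs(Z-12)<6)&(V>130)&(S<60)&(Y>150)&(X>250)&(X<750)&(Y<750)
    k,l,st,ce=cv2.connectedComponentsWithStats(pl.astype(np.uint8)); i=1+st[1:,4].argmax(); print(' plate',st[i],box(c[l==i]))
    (px,py),_,_=box(c[l==i])
    ped=near(px,py,200)&(Z>38)&(Z<120)
    q=c[ped]; print(' ped',len(q),box(q),q[:,2].max(), 'top46',box(c[ped&(Z<50)]))
    org=near(px,py,200)&(H<18)&(S>150)&(V>120); q=c[org]; print(' org',len(q),q.mean(0).round(1),box(q),q[:,2].min(),q[:,2].max())
E
python3 m.py
python3 - <<'E'
from m import *
f=load('top');i=f['image']
a=cv2.resize(i[165:250,105:245],None,fx=5,fy=5,interpolation=2);b=cv2.resize(i[195:240,255:360],None,fx=5,fy=5,interpolation=2)
cv2.imwrite('pics/crop1.png',a);cv2.imwrite('pics/crop2.png',b)
E
```

```text
(305, 217) [ 503.3 -178.9   41.3]
(173, 207) [530.4 216.3  47. ]
(150, 197) [563.8 291.4  31.1]
(268, 218) [499.5 -68.2  42.4]
(346, 217) [ 504.3 -302.3   39.4]
top mat ((501.4577331542969, -208.74185180664062), (285.2151794433594, 202.9666290283203), 79.9115982055664)
 above mat 987 ((500.4525451660156, -206.81515502929688), (274.605712890625, 196.44500732421875), 80.18771362304688) 60.50236623757989
  red 13 [ 499.4 -116.4   44.9] [218.         284.15384615]
  yel 34 [496.8 -91.3  41.4] [219.         275.70588235]
 plate [ 115  180   83   60 2423] ((528.409912109375, 265.2049255371094), (131.6109161376953, 262.2991638183594), 13.58827018737793)
 ped 707 ((550.8303833007812, 183.43209838867188), (99.72563934326172, 226.72044372558594), 10.122964859008789) 106.97508546307417 top46 ((550.8303833007812, 183.43209838867188), (99.72563934326172, 226.72044372558594), 10.122964859008789)
 org 4 [573.5 293.7  33. ] ((573.5675048828125, 293.6241760253906), (19.953720092773438, 1.274864912033081), 16.57762908935547) 27.934224206753726 38.99520287391183
side mat ((456.16595458984375, -213.0295
[... 158 characters left out ...]
67578125), 79.93368530273438) 60.188712951630585
  red 42 [ 497.7 -114.7   43.8] [219.23809524 298.38095238]
  yel 153 [498.5 -80.9  39.3] [228.49673203 294.2875817 ]
 plate [ 190  288   79  111 4370] ((527.6033935546875, 265.435302734375), (131.3805694580078, 266.1017150878906), 13.412186622619629)
 ped 1460 ((549.4788818359375, 181.4499053955078), (100.73397827148438, 220.94268798828125), 9.10379695892334) 104.4560353004029 top46 ((549.4788818359375, 181.4499053955078), (100.73397827148438, 220.94268798828125), 9.10379695892334)
 org 48 [565.4 299.   31.9] ((563.8709716796875, 297.8049011230469), (36.78974151611328, 13.790693283081055), 2.334261417388916) 25.8502584752422 38.10940637986853
```

View pics/crop1.png

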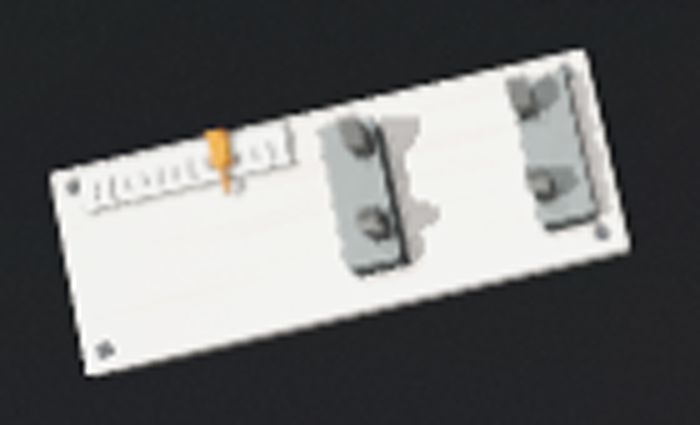

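View pics/crop2.png

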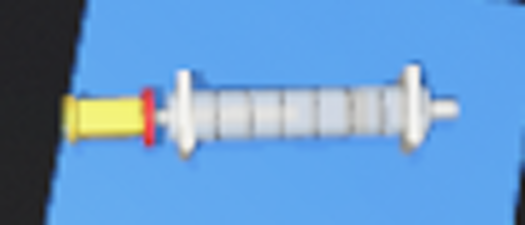

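The crops show the plate corners at (52,172), (583,48), (630,248), (88,375) and the pointer tip at about (229,190). On the syringe, the nozzle tip is at (458,108), the red disc at (149,117) and the flanges at x=185 and 412.

```bash
python3 - <<'E'
from m import *
f=load('top')
P=lambda x,y,ou,ov,z: plane(f,(x+.5)/5-.5+ou,(y+.5)/5-.5+ov,z)
c=np.array([P(x,y,105,165,12) for x,y in[(52,172),(583,48),(630,248),(88,375)]])
ctr=c.mean(0); ax=(c[1]-c[0]+c[2]-c[3])[:2]; print('cradle',ctr,np.linalg.norm(c[1]-c[0]),np.linalg.norm(c[2]-c[3]),np.linalg.norm(c[3]-c[0]),'yaw',np.arctan2(ax[1],ax[0]))
u=ax/np.linalg.norm(ax); v=np.array([-u[1],u[0]])
tip=P(229,190,105,165,34); d=(tip-ctr)[:2]; print('tip',tip,'in cradle',d@u,d@v,'seat',ctr[:2]+80*u)
for nm,x,y,z in[('noz',458,108,30),('red',149,117,30),('cap',64,117,30),('fl1',185,112,40),('fl2',412,107,40)]: print(nm,P(x,y,255,195,z).round(1))
for n in('top','side'):
    f=load(n); c=cloud(f);X,Y,Z=c[...,0],c[...,1],c[...,2]; H,S,V=cv2.split(cv2.cvtColor(f['image'],cv2.COLOR_BGR2HSV))
    s=(f['depth']>0)&(Z>36)&(Z<60)&(abs(X-503)<40)&(Y>-320)&(Y<-40); q=c[s]
    b=q[(q[:,1]>-260)&(q[:,1]<-140)]; print(n,len(b),np.polyfit(b[:,1],b[:,0],1),b.mean(0), q[:,1].min(),q[:,1].max())
    # plate edges in cradle frame
    q=(c-ctr)[(f['depth']>0)&(abs(Z-12)<4)&(np.hypot(X-ctr[0],Y-ctr[1])<200)&(V>110)&(S<70)][:,:2]
    print(' plate ext', np.percentile(q@u,[.5,99.5]),np.percentile(q@v,[.5,99.5]))
    q=c[(f['depth']>0)&(abs(Z-46)<4)&(np.hypot(X-ctr[0],Y-ctr[1])<200)][:,:2]-ctr[:2]
    q=q[(q@u>10)];print(' ped ext', np.percentile(q@u,[1,99]),np.percentile(q@v,[1,50,99]))
    q=c[(f['depth']>0)&(H>4)&(H<18)&(S>170)&(np.hypot(X-ctr[0],Y-ctr[1])<170)][:,:2]-ctr[:2]
    if len(q): print(' org',len(q),np.median(q@u),(q@u).min(),(q@u).max(),(q@v).min(),(q@v).max())
E
```

```text
cradle [538.1744379  226.20442794  12.        ] 336.6122797712844 338.2079866720134 129.31610345704271 yaw -1.3305114885881695
tip [545.93169395 288.49267479  34.        ] in cradle -58.65265345998682 22.357704676546376 seat [557.21278118 148.50280965]
noz [ 508.3 -304.4   30. ]
red [ 501.8 -117.5   30. ]
cap [501.5 -66.3  30. ]
fl1 [ 503.3 -138.8   40. ]
fl2 [ 507.1 -275.1   40. ]
top 364 [-3.13224889e-02  4.97342650e+02] [ 503.63034825 -200.7406906    43.5654735 ] -302.42949878568356 -68.14556751870762
 plate ext [-169.18179276  168.30864931] [-64.93018855  64.91442919]
 ped ext [ 10.32486881 155.62368614] [-44.63098713  -2.24829789  43.84382141]
 org 2 -57.29640993115218 -57.38536512919949 -57.20745473310488 40.42464852116581 60.39365666384507
side 258 [-3.85559008e-02  4.92442915e+02] [ 500.32084042 -204.32476794   45.25275346] -278.40166434536826 -63.00041425368714
 plate ext [-171.69130288  158.74906033] [-65.99582414  63.64021862]
 ped ext [ 10.40043124 153.74970125] [-46.48400202  -2.43899314  43.37276324]
 org 51 -65.10806576226308 -67.91422735763994 -38.80736976989993 22.93819818062142 69.29691621174686
```

```bash
cat >> h.py <<'E'
def go(pos,yaw):
    o=manip.observe(); Rc=R.from_quat(o['eef_rot']); c,s=np.cos(yaw),np.sin(yaw)
    Rt=R.from_matrix(np.array([[c,s,0],[s,-c,0],[0,0,-1]]))
    print('t',o['clock'],'pos',o['tool_pos'].round(1),'F',o['ft_force'].round(1),'w',round(o['grip_width'],1))
    print('trans',(Rc.inv().apply(np.array(pos)-o['tool_pos'])/500).round(4),'twist',((Rc.inv()*Rt).as_rotvec()/2/np.pi).round(4))
S=np.array([504.9,-207.4]);SY=-1.536+np.pi
C=np.array([538.17,226.2]);CY=-1.3305;cu=np.array([np.cos(CY),np.sin(CY)]);cv_=np.array([-cu[1],cu[0]])
def cr(x,y,z): return [*(C+x*cu+y*cv_),z]
E
python3 -c "
from h import *
go([*S,120],SY)"
```

```text
t 0.1 pos [ 159.8 -551.9  210.3] F [-0.3 -0.8  0.4] w 85.3
trans [ 0.8546 -0.4695  0.1813] twist [-2.000e-04 -2.000e-04 -2.107e-01]
```

```bash
python3 -m creep '[{"translation":[0.085,-0.047,0.018],"twist":[0,0,-0.02],"jaw":1},{"translation":[0.16,-0.085,0.036],"twist":[0,0,-0.04],"jaw":1},{"translation":[0.23,-0.126,0.05],"twist":[0,0,-0.058],"jaw":1},{"translation":[0.3,-0.165,0.065],"twist":[0,0,-0.076],"jaw":1},{"translation":[0.37,-0.203,0.08],"twist":[0,0,-0.094],"jaw":1},{"translation":[0.44,-0.242,0.09],"twist":[0,0,-0.112],"jaw":1},{"translation":[0.51,-0.28,0.105],"twist":[0,0,-0.13],"jaw":1},{"translation":[0.58,-0.319,0.12],"twist":[0,0,-0.148],"jaw":1},{"translation":[0.65,-0.357,0.135],"twist":[0,0,-0.166],"jaw":1},{"translation":[0.72,-0.396,0.15],"twist":[0,0,-0.184],"jaw":1}]' 40
python3 -c "
from h import *
go([*S,100],SY)"
```

```text
clock: 0.93
tool_pos: [450.8, -261.0, 135.7]
eef_rot: [0.751, 0.661, -0.0, -0.0]
ft_force: [0.2, -0.3, -0.8]
grip_width: 85.5
finger_force: 0.0
t 0.9333 pos [ 450.8 -261.   135.7] F [ 0.2 -0.3 -0.8] w 85.5
trans [0.1201 0.0937 0.0713] twist [-0.0001  0.     -0.0258]
```

```bash
python3 -m creep '[{"translation":[0.03,0.023,0.018],"twist":[0,0,-0.007],"jaw":1},{"translation":[0.06,0.047,0.036],"twist":[0,0,-0.014],"jaw":1},{"translation":[0.09,0.07,0.054],"twist":[0,0,-0.02],"jaw":1},{"translation":[0.12,0.0937,0.071],"twist":[0,0,-0.0258],"jaw":1},{"translation":[0.12,0.0937,0.071],"twist":[0,0,-0.0258],"jaw":1},{"translation":[0.12,0.0937,0.071],"twist":[0,0,-0.0258],"jaw":1},{"translation":[0.12,0.0937,0.071],"twist":[0,0,-0.0258],"jaw":1},{"translation":[0.12,0.0937,0.071],"twist":[0,0,-0.0258],"jaw":1},{"translation":[0.12,0.0937,0.071],"twist":[0,0,-0.0258],"jaw":1},{"translation":[0.12,0.0937,0.071],"twist":[0,0,-0.0258],"jaw":1}]'
python3 -c "
from h import *
go([*S,10],SY)
f=grab('side');cv2.imwrite('pics/s1.png',cv2.resize(f['image'][100:280,200:420],None,fx=3,fy=3,interpolation=2))"
```

```text
clock: 1.77
tool_pos: [504.0, -210.2, 101.2]
eef_rot: [0.697, 0.717, 0.0, 0.0]
ft_force: [-0.7, 0.3, -0.3]
grip_width: 85.4
finger_force: 0.0
t 1.7667 pos [ 504.  -210.2  101.2] F [-0.7  0.3 -0.3] w 85.4
trans [0.0056 0.0019 0.1824] twist [ 0.0001  0.0001 -0.0011]
```

View pics/s1.png

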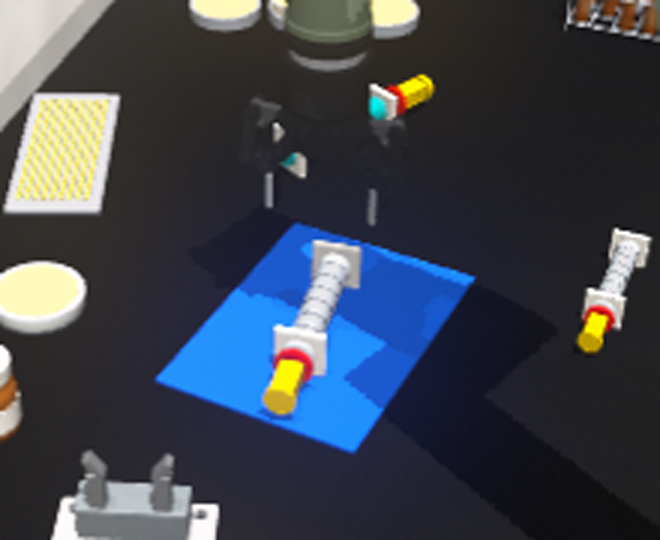

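The fingers are lined up across the barrel, with tips at about (268,190) and (372,207) in the crop. Next I descend and grip.

```bash
python3 -m creep '[{"translation":[0.0028,0.001,0.03],"twist":[0,0,-0.001],"jaw":1},{"translation":[0.0056,0.0019,0.07],"twist":[0,0,-0.001],"jaw":1},{"translation":[0.0056,0.0019,0.11],"twist":[0,0,-0.001],"jaw":1},{"translation":[0.0056,0.0019,0.14],"twist":[0,0,-0.001],"jaw":1},{"translation":[0.0056,0.0019,0.165],"twist":[0,0,-0.001],"jaw":1},{"translation":[0.0056,0.0019,0.182],"twist":[0,0,-0.001],"jaw":1},{"translation":[0.0056,0.0019,0.182],"twist":[0,0,-0.001],"jaw":1},{"translation":[0.0056,0.0019,0.182],"twist":[0,0,-0.001],"jaw":0.5},{"translation":[0.0056,0.0019,0.182],"twist":[0,0,-0.001],"jaw":0.3},{"translation":[0.0056,0.0019,0.182],"twist":[0,0,-0.001],"jaw":0}]' 40
python3 -m creep '[{"translation":[0,0,0],"twist":[0,0,0],"jaw":0},{"translation":[0,0,0],"twist":[0,0,0],"jaw":0},{"translation":[0,0,0],"twist":[0,0,0],"jaw":0},{"translation":[0,0,0],"twist":[0,0,0],"jaw":0},{"translation":[0,0,0],"twist":[0,0,0],"jaw":0},{"translation":[0,0,-0.01],"twist":[0,0,0],"jaw":0},{"translation":[0,0,-0.03],"twist":[0,0,0],"jaw":0},{"translation":[0,0,-0.05],"twist":[0,0,0],"jaw":0},{"translation":[0,0,-0.07],"twist":[0,0,0],"jaw":0},{"translation":[0,0,-0.09],"twist":[0,0,0],"jaw":0}]'
python3 -c "
from h import *
go(cr(80,0,140),CY+np.pi)"
```

```text
clock: 2.65
tool_pos: [505.8, -207.1, 10.7]
eef_rot: [0.694, 0.72, 0.0, 0.001]
ft_force: [0.5, -0.2, 0.3]
grip_width: 51.8
finger_force: 0.0
clock: 3.48
tool_pos: [505.4, -206.8, 56.1]
eef_rot: [0.694, 0.72, 0.0, 0.0]
ft_force: [-1.1, -0.1, -1.9]
grip_width: 27.3
finger_force: 39.4
t 3.4833 pos [ 505.4 -206.8   56.1] F [-1.1 -0.1 -1.9] w 27.3
trans [ 0.7064  0.1289 -0.1681] twist [ 0.0001  0.0001 -0.0326]
```

```bash
python3 -m creep '[{"translation":[0.02,0.003,-0.04],"twist":[0,0,0],"jaw":0},{"translation":[0.06,0.01,-0.08],"twist":[0,0,-0.002],"jaw":0},{"translation":[0.12,0.022,-0.12],"twist":[0,0,-0.005],"jaw":0},{"translation":[0.19,0.034,-0.15],"twist":[0,0,-0.01],"jaw":0},{"translation":[0.26,0.047,-0.168],"twist":[0,0,-0.014],"jaw":0},{"translation":[0.33,0.06,-0.168],"twist":[0,0,-0.018],"jaw":0},{"translation":[0.4,0.073,-0.168],"twist":[0,0,-0.022],"jaw":0},{"translation":[0.46,0.084,-0.168],"twist":[0,0,-0.026],"jaw":0},{"translation":[0.52,0.095,-0.168],"twist":[0,0,-0.03],"jaw":0},{"translation":[0.57,0.104,-0.168],"twist":[0,0,-0.0326],"jaw":0}]'
python3 -m creep '[{"translation":[0.04,0.007,0],"twist":[0,0,0],"jaw":0},{"translation":[0.07,0.012,0],"twist":[0,0,0],"jaw":0},{"translation":[0.09,0.016,0],"twist":[0,0,0],"jaw":0},{"translation":[0.1,0.018,0],"twist":[0,0,0],"jaw":0},{"translation":[0.1,0.018,0],"twist":[0,0,0],"jaw":0},{"translation":[0.1,0.018,0],"twist":[0,0,0],"jaw":0},{"translation":[0.1,0.018,0],"twist":[0,0,0],"jaw":0},{"translation":[0.1,0.018,0],"twist":[0,0,0],"jaw":0},{"translation":[0.1,0.018,0],"twist":[0,0,0],"jaw":0},{"translation":[0.1,0.018,0],"twist":[0,0,0],"jaw":0}]'
python3 - <<'E'
from h import *
go(cr(80,0,140),CY+np.pi)
fs=grab('side');ft=grab('top')
np.savez('s2.npz',**fs);np.savez('t2.npz',**ft)
a=cv2.resize(fs['image'][170:400,170:320],None,fx=2.4,fy=2.4,interpolation=2);b=cv2.resize(ft['image'][150:260,105:260],None,fx=2.7,fy=2.7,interpolation=2)
o=np.zeros((max(a.shape[0],b.shape[0]),a.shape[1]+b.shape[1],3),np.uint8);o[:a.shape[0],:a.shape[1]]=a;o[:b.shape[0],a.shape[1]:]=b;cv2.imwrite('pics/s2.png',o)
E
```

```text
clock: 4.32
tool_pos: [547.0, 82.2, 139.7]
eef_rot: [0.616, 0.787, 0.0, 0.0]
ft_force: [0.5, -0.5, -2.8]
grip_width: 27.4
finger_force: 39.7
clock: 5.15
tool_pos: [543.9, 130.1, 138.7]
eef_rot: [0.618, 0.786, -0.0, 0.0]
ft_force: [0.0, 0.0, -2.4]
grip_width: 27.6
finger_force: 39.7
t 5.15 pos [543.9 130.1 138.7] F [ 0.   0.  -2.4] w 27.6
trans [ 0.0295  0.0346 -0.0027] twist [-0.      0.     -0.0001]
```

View pics/s2.png

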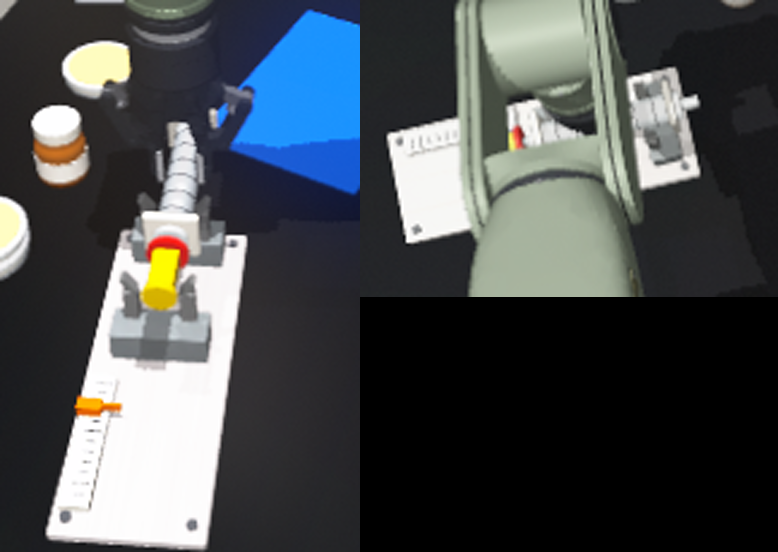

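The syringe hangs level in the gripper with the red disc at crop (168,252). The cradle is clear and the handle is on the scale side. I'll check the offset of the held syringe.

```bash
python3 - <<'E'
from h import *
z=np.load('s2.npz');f={k:z[k] for k in z}
H,S,V=cv2.split(cv2.cvtColor(f['image'],cv2.COLOR_BGR2HSV));m=((H<6)|(H>172))&(S>150)&(V>80);m[:250]=0;m[300:]=0;m[:,:200]=0;m[:,270:]=0
print(np.argwhere(m).min(0),np.argwhere(m).max(0)); c=cloud(f)[m]; print(np.median(c,0))
u=238.7 
print(plane(f,240,275,158),'expect',[543.9-90*cu[0],130.1-90*cu[1]])
# side-view plate corners (crop /2.4+170): far-left? use visible near corners & far right
for x,y in[(48,538),(206,548),(245,236)]: 
    p=plane(f,x/2.4+170,y/2.4+170,12); d=p[:2]-C; print(p.round(1),(d@cu).round(1),(d@cv_).round(1))
p=plane(f,121/2.4+170,407/2.4+170,34);d=p[:2]-C;print('tip',d@cu,d@cv_)
go(cr(80,0,100),CY+np.pi)
E
```

```text
[269 231] [280 247]
[517.33230412 219.09439043 170.32132227]
[521.76397797 216.63008938 158.        ] expect [np.float64(522.480859549006), np.float64(217.51407450943236)]
[555.3 409.5  12. ] -174.0 60.3
[431.6 378.8  12. ] -173.6 -67.2
[515.4  47.6  12. ] 168.0 -64.7
tip -62.773221338663305 19.87880722193278
t 5.25 pos [543.9 130.3 138.7] F [ 0.7  0.7 -1.7] w 27.4
trans [0.029  0.0345 0.0773] twist [-0.      0.     -0.0001]
```

```bash
python3 -m creep '[{"translation":[0.01,0.01,0],"twist":[0,0,0],"jaw":0},{"translation":[0.02,0.022,0],"twist":[0,0,0],"jaw":0},{"translation":[0.029,0.0325,0],"twist":[0,0,0],"jaw":0},{"translation":[0.029,0.0325,0.01],"twist":[0,0,0],"jaw":0},{"translation":[0.029,0.0325,0.025],"twist":[0,0,0],"jaw":0},{"translation":[0.029,0.0325,0.04],"twist":[0,0,0],"jaw":0},{"translation":[0.029,0.0325,0.055],"twist":[0,0,0],"jaw":0},{"translation":[0.029,0.0325,0.065],"twist":[0,0,0],"jaw":0},{"translation":[0.029,0.0325,0.065],"twist":[0,0,0],"jaw":0},{"translation":[0.029,0.0325,0.065],"twist":[0,0,0],"jaw":0}]'
python3 - <<'E'
from h import *
go(cr(80,-1,50.7),CY+np.pi)
fs=grab('side');np.savez('s3.npz',**fs)
cv2.imwrite('pics/s3.png',cv2.resize(fs['image'][230:330,185:295],None,fx=5,fy=5,interpolation=2))
E
```

```text
clock: 6.08
tool_pos: [555.8, 148.4, 105.6]
eef_rot: [0.617, 0.787, -0.001, -0.0]
ft_force: [0.7, 0.6, -2.2]
grip_width: 27.3
finger_force: 39.7
t 6.0833 pos [555.8 148.4 105.6] F [ 0.7  0.6 -2.2] w 27.3
trans [-0.0005  0.0008  0.1098] twist [-0.0002  0.     -0.    ]
```

View pics/s3.png

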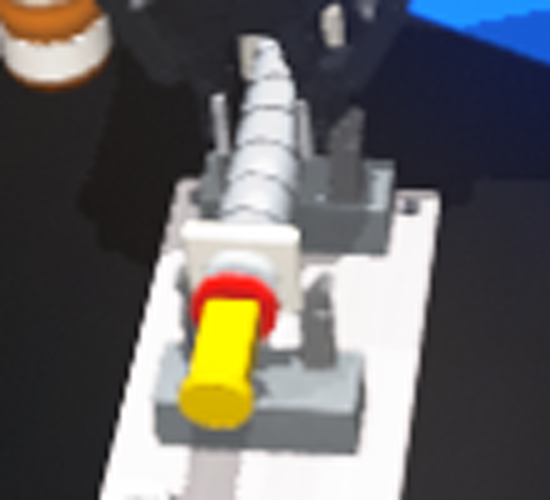

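The syringe sits above the cheeks, with the flange at crop (240,265), and the alignment looks plausible. I'll lower it slowly.

```bash
python3 -m creep '[{"translation":[0,0.0008,0.01],"twist":[0,0,0],"jaw":0},{"translation":[0,0.0008,0.02],"twist":[0,0,0],"jaw":0},{"translation":[0,0.0008,0.03],"twist":[0,0,0],"jaw":0},{"translation":[0,0.0008,0.04],"twist":[0,0,0],"jaw":0},{"translation":[0,0.0008,0.05],"twist":[0,0,0],"jaw":0},{"translation":[0,0.0008,0.06],"twist":[0,0,0],"jaw":0},{"translation":[0,0.0008,0.07],"twist":[0,0,0],"jaw":0},{"translation":[0,0.0008,0.08],"twist":[0,0,0],"jaw":0},{"translation":[0,0.0008,0.09],"twist":[0,0,0],"jaw":0},{"translation":[0,0.0008,0.095],"twist":[0,0,0],"jaw":0}]'
python3 -m creep '[{"translation":[0,0,0.003],"twist":[0,0,0],"jaw":0},{"translation":[0,0,0.006],"twist":[0,0,0],"jaw":0},{"translation":[0,0,0.009],"twist":[0,0,0],"jaw":0},{"translation":[0,0,0.012],"twist":[0,0,0],"jaw":0},{"translation":[0,0,0.014],"twist":[0,0,0],"jaw":0},{"translation":[0,0,0.014],"twist":[0,0,0],"jaw":0},{"translation":[0,0,0.014],"twist":[0,0,0],"jaw":0},{"translation":[0,0,0.014],"twist":[0,0,0],"jaw":0},{"translation":[0,0,0.014],"twist":[0,0,0],"jaw":0},{"translation":[0,0,0.014],"twist":[0,0,0],"jaw":0}]'
```

```text
clock: 6.97
tool_pos: [556.2, 148.6, 57.8]
eef_rot: [0.617, 0.787, -0.0, -0.0]
ft_force: [-0.7, -0.5, -2.9]
grip_width: 27.2
finger_force: 39.7
clock: 7.8
tool_pos: [556.6, 148.7, 51.8]
eef_rot: [0.617, 0.787, 0.0, 0.0]
ft_force: [0.6, -0.7, -3.2]
grip_width: 27.7
finger_force: 39.7
```

```bash
python3 -m creep '[{"translation":[0,0,0.002],"twist":[0,0,0],"jaw":0},{"translation":[0,0,0.004],"twist":[0,0,0],"jaw":0},{"translation":[0,0,0.004],"twist":[0,0,0],"jaw":0},{"translation":[0,0,0.004],"twist":[0,0,0],"jaw":0},{"translation":[0,0,0.004],"twist":[0,0,0],"jaw":0},{"translation":[0,0,0.004],"twist":[0,0,0],"jaw":0.35},{"translation":[0,0,0.004],"twist":[0,0,0],"jaw":0.45},{"translation":[0,0,0.004],"twist":[0,0,0],"jaw":0.6},{"translation":[0,0,0.004],"twist":[0,0,0],"jaw":0.7},{"translation":[0,0,0.004],"twist":[0,0,0],"jaw":0.8}]'
python3 -m creep '[{"translation":[0,0,0.004],"twist":[0,0,0],"jaw":0.8},{"translation":[0,0,-0.01],"twist":[0,0,0],"jaw":0.8},{"translation":[0,0,-0.03],"twist":[0,0,0],"jaw":0.8},{"translation":[0,0,-0.06],"twist":[0,0,0],"jaw":0.8},{"translation":[0,0,-0.1],"twist":[0,0,0],"jaw":0.8},{"translation":[0,0,-0.14],"twist":[0,0,0],"jaw":0.8},{"translation":[0,0,-0.17],"twist":[0,0,0],"jaw":0.8},{"translation":[0.06,0,-0.18],"twist":[0,0,0],"jaw":0.8},{"translation":[0.12,0,-0.18],"twist":[0,0,0],"jaw":0.8},{"translation":[0.18,0,-0.18],"twist":[0,0,0],"jaw":0.8}]'
python3 - <<'E'
from h import *
go(cr(-33,0,130),CY+np.pi)
fs=grab('side');np.savez('s4.npz',**fs)
cv2.imwrite('pics/s4.png',cv2.resize(fs['image'][230:370,185:295],None,fx=4.2,fy=4.2,interpolation=2))
H,S,V=cv2.split(cv2.cvtColor(fs['image'],cv2.COLOR_BGR2HSV))
for nm,m in(('red',((H<6)|(H>172))&(S>150)&(V>80)),('yel',(H>18)&(H<35)&(S>180)&(V>120))):
    m=m.copy();m[:250]=0;m[370:]=0;m[:,:190]=0;m[:,290:]=0
    a=np.argwhere(m);print(nm,len(a),a.min(0),a.max(0));q=np.median(cloud(fs)[m],0);print(q,(q[:2]-C)@cu,(q[:2]-C)@cv_)
E
```

```text
clock: 8.63
tool_pos: [556.6, 148.8, 49.6]
eef_rot: [0.617, 0.787, 0.0, 0.0]
ft_force: [-0.1, 0.1, 0.0]
grip_width: 68.4
finger_force: 0.0
clock: 9.47
tool_pos: [535.6, 237.0, 141.8]
eef_rot: [0.618, 0.786, 0.001, 0.001]
ft_force: [-0.3, -0.4, -1.1]
grip_width: 68.5
finger_force: 0.0
t 9.4667 pos [535.6 237.  141.8] F [-0.3 -0.4 -1.1] w 68.5
trans [ 0.0438 -0.0004  0.0236] twist [ 0.0005 -0.0001 -0.0002]
red 72 [303 225] [313 241]
[529.50128879 237.29120212  84.53834237] -12.83559456845616 -5.780037238984055
yel 329 [307 202] [340 237]
[528.18093185 276.14311821  81.20710516] -50.8854301143106 2.1839279513019765
```

View pics/s4.png

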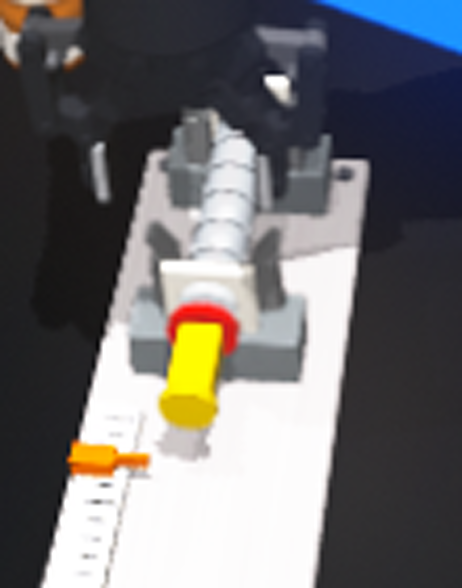

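The syringe is seated between the cheeks with its flange resting on the near pedestal. The red disc is at crop (203,327) and the pointer tip at (148,460). Next, the handle.

```bash
python3 -m creep '[{"translation":[0.02,0,0],"twist":[0,0,0],"jaw":0.7},{"translation":[0.0438,0,0],"twist":[0,0,0],"jaw":0.7},{"translation":[0.0438,-0.002,0.01],"twist":[0,0,0],"jaw":0.7},{"translation":[0.0438,-0.002,0.04],"twist":[0,0,0],"jaw":0.7},{"translation":[0.0438,-0.002,0.07],"twist":[0,0,0],"jaw":0.7},{"translation":[0.0438,-0.002,0.1],"twist":[0,0,0],"jaw":0.7},{"translation":[0.0438,-0.002,0.12],"twist":[0,0,0],"jaw":0.7},{"translation":[0.0438,-0.002,0.12],"twist":[0,0,0],"jaw":0.7},{"translation":[0.0438,-0.002,0.12],"twist":[0,0,0],"jaw":0.7},{"translation":[0.0438,-0.002,0.12],"twist":[0,0,0],"jaw":0.7}]' 60
python3 - <<'E'
from h import *
go(cr(-33,-1,50.7),CY+np.pi)
E
```

```text
clock: 10.35
tool_pos: [529.6, 257.1, 80.4]
eef_rot: [0.617, 0.787, 0.001, 0.0]
ft_force: [0.7, 0.6, -0.2]
grip_width: 59.7
finger_force: 0.0
t 10.35 pos [529.6 257.1  80.4] F [ 0.7  0.6 -0.2] w 59.7
trans [ 0.0019 -0.0002  0.0593] twist [ 0.0002 -0.     -0.0001]
```

```bash
python3 -m creep '[{"translation":[0.002,0,0.015],"twist":[0,0,0],"jaw":0.7},{"translation":[0.002,0,0.03],"twist":[0,0,0],"jaw":0.7},{"translation":[0.002,0,0.045],"twist":[0,0,0],"jaw":0.7},{"translation":[0.002,0,0.058],"twist":[0,0,0],"jaw":0.7},{"translation":[0.002,0,0.058],"twist":[0,0,0],"jaw":0.6},{"translation":[0.002,0,0.058],"twist":[0,0,0],"jaw":0.4},{"translation":[0.002,0,0.058],"twist":[0,0,0],"jaw":0.3},{"translation":[0.002,0,0.058],"twist":[0,0,0],"jaw":0.2},{"translation":[0.002,0,0.058],"twist":[0,0,0],"jaw":0.0},{"translation":[0.002,0,0.058],"twist":[0,0,0],"jaw":0.0}]' 60
python3 -m creep '[{"translation":[0,0,0],"twist":[0,0,0],"jaw":0},{"translation":[0,0,0],"twist":[0,0,0],"jaw":0},{"translation":[0,0,0],"twist":[0,0,0],"jaw":0},{"translation":[0.004,0,0],"twist":[0,0,0],"jaw":0},{"translation":[0.008,0,0],"twist":[0,0,0],"jaw":0},{"translation":[0.012,0,0],"twist":[0,0,0],"jaw":0},{"translation":[0.016,0,0],"twist":[0,0,0],"jaw":0},{"translation":[0.02,0,0],"twist":[0,0,0],"jaw":0},{"translation":[0.02,0,0],"twist":[0,0,0],"jaw":0},{"translation":[0.02,0,0],"twist":[0,0,0],"jaw":0}]'
cat > d.py <<'E'
from h import *
import sys
k=sys.argv[1]
go(cr(-33,-1,50.7),CY+np.pi)
for n in('side','top'):
    f=grab(n);np.savez(f'{n}_{k}.npz',**f)
    H,S,V=cv2.split(cv2.cvtColor(f['image'],cv2.COLOR_BGR2HSV)); c=cloud(f); X,Y,Z=c[...,0],c[...,1],c[...,2]
    near=(f['depth']>0)&(np.hypot(X-C[0],Y-C[1])<170)
    for nm,m in(('red',((H<6)|(H>172))&(S>150)&(V>60)&near&(Z>55)),('org',(H>6)&(H<17)&(S>170)&near&(Z<45)),('yel',(H>20)&(H<35)&(S>170)&near)):
        a=np.argwhere(m)
        if len(a): q=c[m]-np.r_[C,0];print(n,nm,len(a),a.min(0),a.max(0),'x',np.percentile(q[:,:2]@cu,[5,50,95]).round(1),'y',np.percentile(q[:,:2]@cv_,[5,50,95]).round(1),'z',np.median(q[:,2]).round(1))
a=np.load(f'side_{k}.npz')['image'][260:380,180:300];cv2.imwrite(f'pics/d{k}.png',cv2.resize(a,None,fx=5,fy=5,interpolation=2))
E
python3 d.py 1
```

```text
clock: 11.18
tool_pos: [529.2, 258.3, 51.2]
eef_rot: [0.617, 0.787, 0.001, 0.0]
ft_force: [0.3, -0.2, 2.0]
grip_width: 20.2
finger_force: 60.9
clock: 12.02
tool_pos: [526.3, 267.8, 50.7]
eef_rot: [0.617, 0.787, -0.0, 0.0]
ft_force: [-0.0, -4.1, 3.8]
grip_width: 19.8
finger_force: 61.2
t 12.0167 pos [526.3 267.8  50.7] F [-0.  -4.1  3.8] w 19.8
trans [-0.0204  0.0014 -0.    ] twist [-0.      0.0001  0.    ]
side red 31 [306 226] [310 234] x [-55.2 -22.4 -19.9] y [-13.4   2.8   9.7] z 88.1
side org 50 [335 201] [342 219] x [-68.  -65.3 -55.6] y [25.3 45.4 60.1] z 32.5
side yel 292 [311 202] [339 236] x [-70.7 -60.1 -30.8] y [-12.4  -0.1  49.6] z 80.8
top red 25 [200 160] [210 163] x [-21.4 -18.5 -17.1] y [-16.5  -5.7  10.3] z 84.4
```

```bash
python3 -m creep '[{"translation":[0.006,0,0],"twist":[0,0,0],"jaw":0},{"translation":[0.012,0,0],"twist":[0,0,0],"jaw":0},{"translation":[0.018,0,0],"twist":[0,0,0],"jaw":0},{"translation":[0.024,0,0],"twist":[0,0,0],"jaw":0},{"translation":[0.03,0,0],"twist":[0,0,0],"jaw":0},{"translation":[0.036,0,0],"twist":[0,0,0],"jaw":0},{"translation":[0.042,0,0],"twist":[0,0,0],"jaw":0},{"translation":[0.048,0,0],"twist":[0,0,0],"jaw":0},{"translation":[0.054,0,0],"twist":[0,0,0],"jaw":0},{"translation":[0.058,0,0],"twist":[0,0,0],"jaw":0}]'
python3 d.py 2
python3 - <<'E'
import cv2,numpy as np
a=np.load('side_2.npz')['image'][260:380,190:290];b=np.load('top_2.npz')['image'][170:245,105:225]
a=cv2.resize(a,None,fx=4,fy=4,interpolation=2);b=cv2.resize(b,None,fx=3.3,fy=3.3,interpolation=2)
o=np.zeros((480,400+b.shape[1],3),np.uint8);o[:,:400]=a;o[:b.shape[0],400:]=b;cv2.imwrite('pics/d2c.png',o)
E
```

```text
clock: 12.95
tool_pos: [519.5, 294.7, 50.4]
eef_rot: [0.617, 0.787, -0.001, 0.001]
ft_force: [2.8, -7.0, 2.7]
grip_width: 20.3
finger_force: 61.1
t 12.95 pos [519.5 294.7  50.4] F [ 2.8 -7.   2.7] w 20.3
trans [-0.076   0.0015 -0.0004] twist [-0.0001  0.0004  0.0001]
side red 31 [317 224] [322 232] x [-85.1 -50.9 -46.4] y [-12.2   3.5  10.7] z 87.0
side org 63 [335 201] [342 219] x [-68.2 -63.1 -55.3] y [25.  44.3 59.2] z 32.9
side yel 291 [322 202] [347 234] x [-98.3 -85.9 -57.2] y [-12.6  -0.9  48.1] z 80.3
top red 25 [202 150] [212 154] x [-49.  -46.9 -45.7] y [-15.7  -5.4  10.7] z 80.6
top org 5 [191 149] [197 150] x [-58.1 -56.3 -55.8] y [42.  46.9 58.1] z 29.8
top yel 1 [211 150] [211 150] x [-56.4 -56.4 -56.4] y [-11.8 -11.8 -11.8] z 73.1
```

View pics/d2c.png

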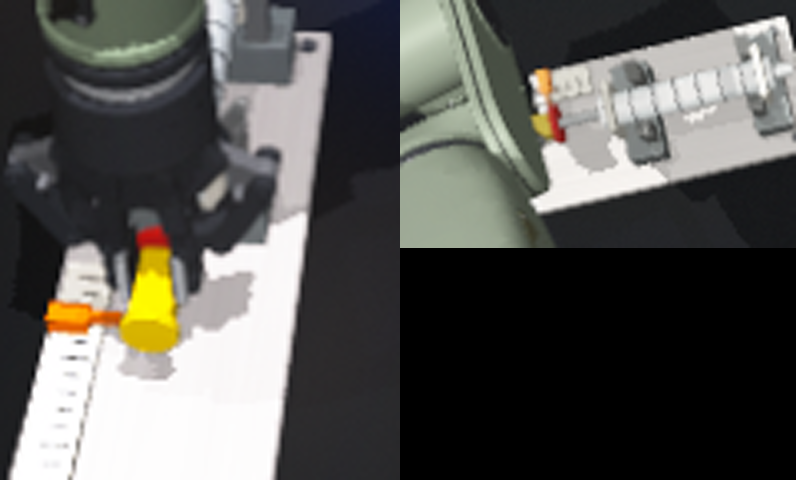

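The disc (top panel at about (555,122)) is still some mm short of the pointer (about (543,95)); the barrel rests against the cheeks. I'll fit both to sub-pixel accuracy.

```bash
cat > fit.py <<'E'
from h import *
import sys
from scipy.optimize import minimize
def ld(p): 
    z=np.load(p); return {k:z[k] for k in z}
def proj(f,P): return cv2.projectPoints(np.array(P,float),f['rvec'].astype(float),f['tvec'].astype(float),f['intrinsics'].astype(float),f['D'].astype(float))[0][:,0]
def w3(x,y,z): return np.stack([C[0]+x*cu[0]+y*cv_[0],C[1]+x*cu[1]+y*cv_[1],z+0*x],-1)
K=8
def mask(f,polys,box,subtract=()):
    r0,r1,c0,c1=box; m=np.zeros(((r1-r0)*K,(c1-c0)*K),np.uint8)
    for val,ps in((1,polys),(0,subtract)):
        for p in ps:
            q=cv2.convexHull(proj(f,p).astype(np.float32)); q=((q+.5-[c0,r0])*K-.5)
            cv2.fillConvexPoly(m,np.round(q*16).astype(np.int32),val,shift=4)
    return cv2.resize(m.astype(np.float32),None,fx=1/K,fy=1/K,interpolation=cv2.INTER_AREA)
def cyl(x0,x1,y,z,r):
    t=np.linspace(0,2*np.pi,48); return np.vstack([w3(np.full(48,x),y+r*np.cos(t),z+r*np.sin(t)) for x in(x0,x1)])
def bx(x0,x1,y0,y1,z0,z1): return np.array([w3(np.array(x),np.array(y),z) for x in(x0,x1) for y in(y0,y1) for z in(z0,z1)])
def fit(img,model,p0):
    best=None
    c=lambda p: -np.corrcoef(cv2.GaussianBlur(model(p),(0,0),.6).ravel(),img.ravel())[0,1]
    r=minimize(c,p0,method='Nelder-Mead',options=dict(initial_simplex=np.vstack([p0]+[np.array(p0)+4*np.eye(len(p0))[i] for i in range(len(p0))]),xatol=.02,fatol=1e-6)); return r.x.round(2),round(-r.fun,3)
def redness(f,box):
    r0,r1,c0,c1=box; b,g,r=[f['image'][r0:r1,c0:c1,i].astype(float) for i in range(3)]
    return np.clip(r-1.0*np.maximum(g,b)-20,0,None)
if __name__=='__main__':
    k=sys.argv[1]
    for n in('top','side'):
        # pointer, unoccluded images: thin needle y22..~40, block 12 wide to y61
        f=ld(f'{n}0.npz'); box=(185,212,138,162) if n=='top' else(325,352,195,228)
        r0,r1,c0,c1=box; im=f['image'][r0:r1,c0:c1].astype(float); og=np.clip(im[...,2]-im[...,0]-40,0,None)
        for z in (32,34,36):
          print(n,'ptr(x,y,needle split)',z,fit(og,lambda p:mask(f,[bx(p[0]-1.5,p[0]+1.5,p[1],p[1]+20,z-2,z+2),bx(p[0]-6,p[0]+6,p[1]+p[2],p[1]+39,z-8,z+4)],box),[-60,22,18]))
        f=ld(f'{n}_{k}.npz'); q=proj(f,[w3(np.array(float(sys.argv[2])),np.array(0.),85.)])[0].astype(int); box=(q[1]-11,q[1]+14,q[0]-11,q[0]+12)
        rod=lambda x,y:[cyl(x+3.1,x+40,y,70,5)] if n=='top' else [bx(x-43,x-3.1,y-11,y+11,59,81)]
        og=redness(f,box)
        if n=='side':
            # only the upper part between fingers is seen
            r0,r1,c0,c1=box; vis=None
        print(n,'disc',fit(og,lambda p:mask(f,[cyl(p[0]-3,p[0]+3,p[1],70,18)],box,rod(p[0],p[1])),[float(sys.argv[2]),0]))
E
python3 fit.py 2 -47
```

```text
top ptr(x,y,needle split) 32 (array([-60.48,  21.91,  19.68]), np.float64(0.932))
top ptr(x,y,needle split) 34 (array([-60.24,  21.48,  20.13]), np.float64(0.93))
top ptr(x,y,needle split) 36 (array([-59.62,  20.84,  20.18]), np.float64(0.931))
top disc (array([-49.25,  -0.34]), np.float64(0.883))
side ptr(x,y,needle split) 32 (array([-60.21,  20.83,  19.08]), np.float64(0.95))
side ptr(x,y,needle split) 34 (array([-61.69,  20.4 ,  18.85]), np.float64(0.949))
side ptr(x,y,needle split) 36 (array([-63.05,  19.89,  18.93]), np.float64(0.948))
side disc (array([-48.88,   3.69]), np.float64(0.558))
```

```bash
python3 -m creep '[{"translation":[0.003,0,0],"twist":[0,0,0],"jaw":0},{"translation":[0.006,0,0],"twist":[0,0,0],"jaw":0},{"translation":[0.009,0,0],"twist":[0,0,0],"jaw":0},{"translation":[0.012,0,0],"twist":[0,0,0],"jaw":0},{"translation":[0.015,0,0],"twist":[0,0,0],"jaw":0},{"translation":[0.016,0,0],"twist":[0,0,0],"jaw":0},{"translation":[0.016,0,0],"twist":[0,0,0],"jaw":0},{"translation":[0.016,0,0],"twist":[0,0,0],"jaw":0},{"translation":[0.016,0,0],"twist":[0,0,0],"jaw":0},{"translation":[0.016,0,0],"twist":[0,0,0],"jaw":0}]'
python3 d.py 3 | head -2; python3 fit.py 3 -57 | grep disc
python3 - <<'E'
import cv2,numpy as np
a=np.load('side_3.npz')['image'][290:360,190:260];b=np.load('top_3.npz')['image'][175:225,125:185]
a=cv2.resize(a,None,fx=5.7,fy=5.7,interpolation=2);b=cv2.resize(b,None,fx=6.5,fy=6.5,interpolation=2)
o=np.zeros((400,a.shape[1]+b.shape[1],3),np.uint8);o[:a.shape[0],:a.shape[1]]=a;o[:b.shape[0],a.shape[1]:]=b;cv2.imwrite('pics/d3c.png',o)
from fit import *
o=manip.observe(); print((o['tool_pos'][:2]-C)@cu)
E
```

```text
clock: 13.88
tool_pos: [517.7, 302.2, 50.4]
eef_rot: [0.617, 0.787, -0.001, 0.001]
ft_force: [2.6, -7.8, 3.3]
grip_width: 20.3
finger_force: 61.1
t 13.8833 pos [517.7 302.2  50.4] F [ 2.6 -7.8  3.3] w 20.3
trans [-0.0913  0.0016 -0.0004] twist [-0.0001  0.0004  0.0001]
top disc (array([-56.47,  -1.15]), np.float64(0.862))
side disc (array([-56.61,   4.7 ]), np.float64(0.55))
-78.67280204695224
```

View pics/d3c.png

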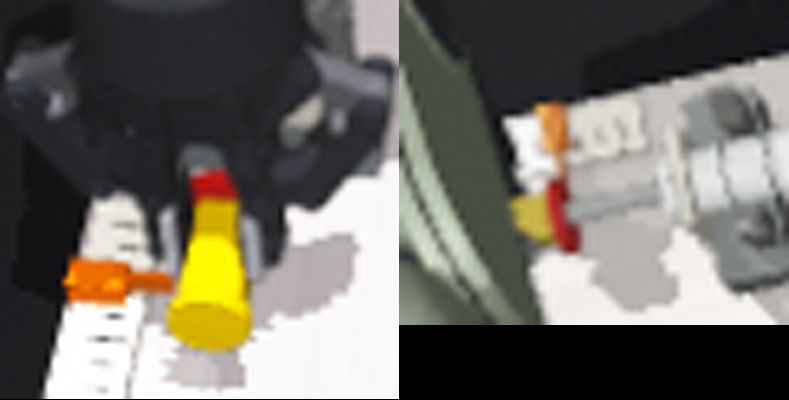

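The disc (top crop (562,215), side red patch (213,185)) is now close to the pointer (top tip about (556,175)), with a few mm left. I'll cross-check in the side view using the red/yellow boundary.

```bash
python3 - <<'E'
from fit import *
for k in('4' if 0 else '3',):
    f=ld(f'side_{k}.npz'); im=f['image'].astype(float)
    for c in range(225,232):
        g=im[316:332,c,1]/im[316:332,c,2]; r=np.arange(316,332)
        i=[j for j in range(1,15) if g[j]<.45<=g[j+1] and im[316+j,c,2]>90]
        if i:
            j=i[-1]; e=r[j]+(.45-g[j])/(g[j+1]-g[j]); p=plane(f,c,e,81); d=p[:2]-C; print(c,round(e,2),'disc x',round(d@cu+3,1),'y',round(d@cv_,1))
# side-frame bias: fit plate edges via known corners: near edge x=-170 and scale of cradle in side vs top
for n in('top','side'):
    f=ld(f'{n}0.npz'); box=(170,245,108,238) if n=='top' else (255,400,180,282)
    r0,r1,c0,c1=box; og=cv2.cvtColor(f['image'][r0:r1,c0:c1],cv2.COLOR_BGR2HSV); og=((og[...,2]>130)&(og[...,1]<60)|(og[...,1]>150)&(og[...,2]>150)).astype(float)
    def mdl(p):
        a=p[2]/100; P=bx(-170,170,-65,65,0,12); d=P[:,:2]-C; Rz=np.array([[np.cos(a),-np.sin(a)],[np.sin(a),np.cos(a)]])
        P=P.copy(); P[:,:2]=C+d@Rz.T+p[0]*cu+p[1]*cv_; return mask(f,[P],box)
    print(n,'plate bias x,y,yaw*100',fit(og,mdl,[0,0,0]))
E
```

```text
225 324.35 disc x -56.5 y 7.2
226 324.16 disc x -55.9 y 5.2
227 324.19 disc x -55.8 y 3.2
228 324.36 disc x -56.1 y 1.1
229 324.47 disc x -56.2 y -0.9
230 324.47 disc x -56.1 y -3.0
231 324.26 disc x -55.4 y -4.9
top plate bias x,y,yaw*100 (array([-1.07,  0.31, -0.12]), np.float64(0.947))
side plate bias x,y,yaw*100 (array([ 2.22, -0.47,  0.13]), np.float64(0.857))
```

```bash
python3 - <<'E'
from fit import *
for nm in('top0','top_1','top_2','top_3','side0','side_1','side_2'):
    f=ld(nm+'.npz'); im=f['image'].astype(float); og=np.clip(im[...,2]-im[...,0]-15,0,None); out=[]
    if nm[:3]=='top':
        for r in range(191,203):
            w=og[r,143:156]
            if w.sum()>40: c=(w*np.arange(143,156)).sum()/w.sum(); d=plane(f,c,r,34)[:2]-C; out.append((round(d@cv_),round(d@cu,1),int(w.sum())))
    else:
        for c in range(201,223):
            w=og[330:350,c]*1.
            if w.sum()>40: r=(w*np.arange(330,350)).sum()/w.sum(); d=plane(f,c,r,34)[:2]-C; out.append((round(d@cv_),round(d@cu,1),int(w.sum())))
    print(nm,out)
E
```

```text
top0 [(60, np.float64(-59.9), 522), (56, np.float64(-60.0), 572), (53, np.float64(-59.6), 529), (50, np.float64(-59.8), 524), (47, np.float64(-59.9), 490), (44, np.float64(-59.9), 529), (41, np.float64(-60.3), 501), (38, np.float64(-60.9), 269), (34, np.float64(-60.3), 130), (31, np.float64(-59.8), 131), (28, np.float64(-60.3), 134), (25, np.float64(-60.3), 110)]
top_1 []
top_2 [(60, np.float64(-60.0), 520), (56, np.float64(-60.1), 577), (53, np.float64(-59.6), 534), (50, np.float64(-59.8), 535), (47, np.float64(-59.9), 490), (44, np.float64(-60.1), 542), (41, np.float64(-60.5), 531), (38, np.float64(-61.0), 272), (34, np.float64(-60.4), 125), (31, np.float64(-59.7), 104), (27, np.float64(-57.9), 165), (24, np.float64(-57.2), 221)]
top_3 [(60, np.float64(-60.1), 502), (56, np.float64(-60.1), 569), (53, np.float64(-59.5), 526), (50, np.float64(-59.7), 534), (47, np.float64(-59.8), 475), (44, np.float64(-60.1), 511), (41, np.float64(-60.1), 500), (38, np.float64(-61.0), 236), (34, np.float64(-60.1), 105), (31, np.float64(-59.6), 101), (28, np.float64(-59.9), 99), (25, np.float64(-61.9)
[... 1256 characters left out ...]
at64(-41.1), 274)]
side_2 [(60, np.float64(-64.8), 385), (58, np.float64(-63.1), 1645), (57, np.float64(-62.4), 1688), (54, np.float64(-62.7), 1724), (52, np.float64(-62.8), 1719), (50, np.float64(-63.0), 1683), (48, np.float64(-63.3), 1728), (46, np.float64(-63.3), 1739), (44, np.float64(-63.1), 1724), (42, np.float64(-63.1), 1699), (40, np.float64(-63.0), 1685), (38, np.float64(-61.0), 1113), (36, np.float64(-61.5), 776), (34, np.float64(-61.5), 731), (31, np.float64(-61.6), 695), (29, np.float64(-62.0), 642), (27, np.float64(-62.1), 625), (25, np.float64(-61.9), 607), (23, np.float64(-62.6), 700), (20, np.float64(-66.2), 1083), (18, np.float64(-67.1), 1524), (16, np.float64(-64.4), 2284)]
```

```bash
python3 -m creep '[{"translation":[0.001,0,0],"twist":[0,0,0],"jaw":0},{"translation":[0.002,0,0],"twist":[0,0,0],"jaw":0},{"translation":[0.004,0,0],"twist":[0,0,0],"jaw":0},{"translation":[0.005,0,0],"twist":[0,0,0],"jaw":0},{"translation":[0.006,0,0],"twist":[0,0,0],"jaw":0},{"translation":[0.006,0,0],"twist":[0,0,0],"jaw":0},{"translation":[0.006,0,0],"twist":[0,0,0],"jaw":0},{"translation":[0.006,0,0],"twist":[0,0,0],"jaw":0},{"translation":[0.006,0,0],"twist":[0,0,0],"jaw":0},{"translation":[0.006,0,0],"twist":[0,0,0],"jaw":0}]'
python3 d.py 4 | head -1; python3 fit.py 4 -59 | grep disc
python3 - <<'E'
from fit import *
o=manip.observe(); print('tool x',(o['tool_pos'][:2]-C)@cu)
for k in'1234':
    f=ld(f'top_{k}.npz'); im=f['image'].astype(float); rd=np.clip(im[...,2]-np.maximum(im[...,1],im[...,0])-20,0,None); out=[]
    for r in range(198,216):
        w=rd[r,140:172]
        if w.sum()>60: c=(w*np.arange(140,172)).sum()/w.sum(); d=plane(f,c,r,88)[:2]-C; out.append((round(d@cv_),round(d@cu,1),int(w.sum())))
    print(k,out)
    # model rim-by-row prediction from rendered disc at x=-56
f=ld('top_4.npz');box=(190,225,135,172);m=mask(f,[cyl(-59,-53,0,70,18)],box,[cyl(-52.9,-20,0,70,5)]);out=[]
for r in range(35):
    w=m[r]
    if w.sum()>.4: c=(w*np.arange(135,172)).sum()/w.sum(); d=plane(f,c,r+190,88)[:2]-C; out.append((round(d@cv_),round(d@cu,1),round(float(w.sum()),1)))
print('model -56',out)
f=ld('side_4.npz'); im=f['image'].astype(float)
for c in range(225,232):
    g=im[316:332,c,1]/im[316:332,c,2]; i=[j for j in range(1,15) if g[j]<.45<=g[j+1] and im[316+j,c,2]>90]
    if i: j=i[-1]; e=316+j+(.45-g[j])/(g[j+1]-g[j]); d=plane(f,c,e,81)[:2]-C; print(c,round(d@cu+3,1))
E
```

```text
clock: 14.82
tool_pos: [517.0, 304.9, 50.3]
eef_rot: [0.617, 0.787, -0.001, 0.001]
ft_force: [2.5, -8.5, 2.8]
grip_width: 20.3
finger_force: 61.1
t 14.8167 pos [517.  304.9  50.3] F [ 2.5 -8.5  2.8] w 20.3
top disc (array([-59.25,  -0.86]), np.float64(0.85))
side disc (array([-59.97,   3.93]), np.float64(0.55))
tool x -81.54372414578529
1 [(10, np.float64(-17.6), 167), (7, np.float64(-17.9), 272), (4, np.float64(-18.2), 313), (1, np.float64(-19.2), 293), (-2, np.float64(-19.7), 282), (-5, np.float64(-20.0), 260), (-8, np.float64(-19.5), 275), (-12, np.float64(-18.0), 335), (-15, np.float64(-17.9), 321), (-18, np.float64(-17.4), 255), (-21, np.float64(-17.3), 160)]
2 [(23, np.float64(-49.4), 86), (14, np.float64(-46.3), 90), (10, np.float64(-45.7), 178), (7, np.float64(-46.0), 271), (4, np.float64(-46.1), 321), (2, np.float64(-47.0), 307), (-1, np.float64(-48.2), 280), (-4, np.float64(-47.8), 251), (-7, np.float64(-47.6), 273), (-11, np.float64(-46.2), 322), (-14, np.float64(-46.0), 333), (-17, np.float64(-45.7), 303), (-20, np.float64(-45.2), 231)]
3 [(23, np.float64(-49.6), 81), (12
[... 517 characters left out ...]
4(-57.5), 285), (-2, np.float64(-57.9), 277), (-5, np.float64(-58.2), 254), (-8, np.float64(-57.6), 273), (-12, np.float64(-55.9), 346), (-15, np.float64(-55.8), 330), (-18, np.float64(-55.5), 277), (-21, np.float64(-54.9), 166)]
model -56 [(15, np.float64(-50.9), 0.5), (12, np.float64(-52.5), 3.3), (9, np.float64(-52.7), 4.0), (6, np.float64(-52.5), 4.4), (3, np.float64(-52.9), 4.2), (0, np.float64(-54.6), 3.2), (-3, np.float64(-54.8), 3.1), (-6, np.float64(-54.5), 3.2), (-9, np.float64(-52.3), 4.5), (-12, np.float64(-52.1), 4.5), (-16, np.float64(-52.0), 4.3), (-19, np.float64(-52.0), 3.8), (-22, np.float64(-52.3), 2.5)]
225 -59.4
226 -59.1
227 -59.0
228 -58.8
229 -58.9
230 -58.8
231 -57.9
```

```bash
python3 -m creep '[{"translation":[0.0006,0,0],"twist":[0,0,0],"jaw":0},{"translation":[0.0012,0,0],"twist":[0,0,0],"jaw":0},{"translation":[0.0012,0,0],"twist":[0,0,0],"jaw":0},{"translation":[0.0012,0,0],"twist":[0,0,0],"jaw":0},{"translation":[0.0012,0,0],"twist":[0,0,0],"jaw":0},{"translation":[0.0012,0,0],"twist":[0,0,0],"jaw":0},{"translation":[0.0012,0,0],"twist":[0,0,0],"jaw":0},{"translation":[0.0012,0,0],"twist":[0,0,0],"jaw":0},{"translation":[0.0012,0,0],"twist":[0,0,0],"jaw":0},{"translation":[0.0012,0,0],"twist":[0,0,0],"jaw":0}]'
for i in 1 2; do python3 -m creep '[{"translation":[0,0,0],"twist":[0,0,0],"jaw":0},{"translation":[0,0,0],"twist":[0,0,0],"jaw":0},{"translation":[0,0,0],"twist":[0,0,0],"jaw":0},{"translation":[0,0,0],"twist":[0,0,0],"jaw":0},{"translation":[0,0,0],"twist":[0,0,0],"jaw":0},{"translation":[0,0,0],"twist":[0,0,0],"jaw":0},{"translation":[0,0,0],"twist":[0,0,0],"jaw":0},{"translation":[0,0,0],"twist":[0,0,0],"jaw":0},{"translation":[0,0,0],"twist":[0,0,0],"jaw":0},{"translation":[0,0,0],"twist":[0,0,0],"jaw":0}]'|head -2; done
python3 -c "
from h import *
o=manip.observe(); print('tool x',(o['tool_pos'][:2]-C)@cu)
go(cr(-41,-1,50.7),CY+np.pi)"
```

```text
clock: 15.75
tool_pos: [516.9, 305.4, 50.3]
eef_rot: [0.617, 0.787, -0.001, 0.001]
ft_force: [2.6, -8.4, 3.2]
grip_width: 20.2
finger_force: 61.1
clock: 16.58
tool_pos: [516.9, 305.4, 50.3]
clock: 17.42
tool_pos: [516.9, 305.4, 50.3]
tool x -82.02267001116303
t 17.4167 pos [516.9 305.4  50.3] F [ 2.2 -8.   3. ] w 20.0
trans [-0.082   0.0016 -0.0005] twist [-0.0002  0.0005  0.0001]
```

```bash
for i in 1 2; do python3 -m creep '[{"translation":[-0.0036,0,0],"twist":[0,0,0],"jaw":0},{"translation":[-0.0072,0,0],"twist":[0,0,0],"jaw":0},{"translation":[-0.0108,0,0],"twist":[0,0,0],"jaw":0},{"translation":[-0.0144,0,0],"twist":[0,0,0],"jaw":0},{"translation":[-0.018,0,0],"twist":[0,0,0],"jaw":0},{"translation":[-0.0216,0,0],"twist":[0,0,0],"jaw":0},{"translation":[-0.0252,0,0],"twist":[0,0,0],"jaw":0},{"translation":[-0.0288,0,0],"twist":[0,0,0],"jaw":0},{"translation":[-0.0324,0,0],"twist":[0,0,0],"jaw":0},{"translation":[-0.036,0,0],"twist":[0,0,0],"jaw":0}]'; done
python3 -m creep '[{"translation":[-0.003,0,0],"twist":[0,0,0],"jaw":0},{"translation":[-0.005,0,0],"twist":[0,0,0],"jaw":0},{"translation":[-0.007,0,0],"twist":[0,0,0],"jaw":0},{"translation":[-0.009,0,0],"twist":[0,0,0],"jaw":0},{"translation":[-0.011,0,0],"twist":[0,0,0],"jaw":0},{"translation":[-0.013,0,0],"twist":[0,0,0],"jaw":0},{"translation":[-0.015,0,0],"twist":[0,0,0],"jaw":0},{"translation":[-0.017,0,0],"twist":[0,0,0],"jaw":0},{"translation":[-0.018,0,0],"twist":[0,0,0],"jaw":0},{"translation":[-0.018,0,0],"twist":[0,0,0],"jaw":0}]'
python3 d.py 5; python3 fit.py 5 -12 | grep disc
```

```text
clock: 18.25
tool_pos: [521.0, 288.7, 50.5]
eef_rot: [0.617, 0.787, -0.001, 0.0]
ft_force: [1.4, -5.4, 3.2]
grip_width: 20.2
finger_force: 61.1
clock: 19.08
tool_pos: [525.2, 272.2, 50.7]
eef_rot: [0.617, 0.787, -0.0, -0.0]
ft_force: [0.4, -3.5, 3.3]
grip_width: 19.9
finger_force: 61.2
clock: 19.92
tool_pos: [527.5, 265.3, 51.1]
eef_rot: [0.618, 0.786, 0.001, -0.001]
ft_force: [-2.3, 4.0, 4.2]
grip_width: 20.0
finger_force: 61.4
t 19.9167 pos [527.5 265.3  51.1] F [-2.3  4.   4.2] w 20.0
trans [-0.015   0.0002  0.0007] twist [ 0.0002 -0.0004 -0.0001]
side red 31 [305 226] [309 234] x [-50.9 -20.7 -16.2] y [-12.6   3.3  11. ] z 89.3
side org 50 [335 201] [342 219] x [-67.8 -65.1 -53.2] y [24.7 45.3 60.7] z 31.5
side yel 288 [310 202] [339 236] x [-68.1 -59.4 -28.2] y [-11.4   0.2  49.6] z 80.8
top red 23 [200 161] [209 164] x [-18.3 -15.6 -14.4] y [-15.   -5.5   8.9] z 84.1
top disc (array([-18.15,  -0.29]), np.float64(0.935))
side disc (array([-17.4 ,   2.93]), np.float64(0.573))
```

```bash
python3 -m creep '[{"translation":[-0.002,0,-0.001],"twist":[0,0,0],"jaw":0},{"translation":[-0.004,0,-0.002],"twist":[0,0,0],"jaw":0},{"translation":[-0.006,0,-0.002],"twist":[0,0,0],"jaw":0},{"translation":[-0.008,0,-0.002],"twist":[0,0,0],"jaw":0},{"translation":[-0.01,0,-0.002],"twist":[0,0,0],"jaw":0},{"translation":[-0.01,0,-0.002],"twist":[0,0,0],"jaw":0},{"translation":[-0.01,0,-0.002],"twist":[0,0,0],"jaw":0},{"translation":[-0.01,0,-0.002],"twist":[0,0,0],"jaw":0},{"translation":[-0.01,0,-0.002],"twist":[0,0,0],"jaw":0},{"translation":[-0.01,0,-0.002],"twist":[0,0,0],"jaw":0}]'
python3 d.py 6|head -1; python3 fit.py 6 -12 | grep disc
```

```text
clock: 20.85
tool_pos: [528.4, 258.4, 51.5]
eef_rot: [0.617, 0.787, -0.0, 0.0]
ft_force: [0.4, -0.9, -1.9]
grip_width: 19.8
finger_force: 60.6
t 20.85 pos [528.4 258.4  51.5] F [ 0.4 -0.9 -1.9] w 19.8
top disc (array([-11.78,  -0.62]), np.float64(0.933))
side disc (array([-10.71,   2.29]), np.float64(0.581))
```

```bash
python3 -m creep '[{"translation":[0,0,0.001],"twist":[0,0,0],"jaw":0},{"translation":[0,0,0.001],"twist":[0,0,0],"jaw":0.25},{"translation":[0,0,0.001],"twist":[0,0,0],"jaw":0.35},{"translation":[0,0,0.001],"twist":[0,0,0],"jaw":0.45},{"translation":[0,0,0.001],"twist":[0,0,0],"jaw":0.6},{"translation":[0,0,0.001],"twist":[0,0,0],"jaw":0.7},{"translation":[0,0,0.001],"twist":[0,0,0],"jaw":0.7},{"translation":[0,0,0.001],"twist":[0,0,0],"jaw":0.7},{"translation":[0,0,-0.01],"twist":[0,0,0],"jaw":0.7},{"translation":[0,0,-0.03],"twist":[0,0,0],"jaw":0.7}]' 
python3 -m creep '[{"translation":[0,0,-0.03],"twist":[0,0,0],"jaw":0.7},{"translation":[0,0,-0.06],"twist":[0,0,0],"jaw":0.7},{"translation":[0,0,-0.1],"twist":[0,0,0],"jaw":0.7},{"translation":[0,0,-0.15],"twist":[0,0,0],"jaw":0.7},{"translation":[0,0,-0.2],"twist":[0,0,0],"jaw":0.7},{"translation":[0,-0.07,-0.24],"twist":[0,0,0],"jaw":0.7},{"translation":[0,-0.14,-0.26],"twist":[0,0,0],"jaw":0.7},{"translation":[0,-0.2,-0.26],"twist":[0,0,0],"jaw":0.7},{"translation":[0,-0.26,-0.26],"twist":[0,0,0],"jaw":0.7},{"translation":[0,-0.3,-0.26],"twist":[0,0,0],"jaw":0.7}]'
python3 d.py 7; python3 fit.py 7 -12 | grep disc
python3 - <<'E'
import cv2,numpy as np
a=np.load('side_7.npz')['image'][160:400,130:330];b=np.load('top_7.npz')['image'][100:260,100:340]
a=cv2.resize(a,None,fx=2.2,fy=2.2,interpolation=2);b=cv2.resize(b,None,fx=1.4,fy=1.4,interpolation=2)
o=np.zeros((a.shape[0],a.shape[1]+b.shape[1],3),np.uint8);o[:,:a.shape[1]]=a;o[:b.shape[0],a.shape[1]:]=b;cv2.imwrite('pics/d7c.png',o)
E
```

```text
clock: 21.78
tool_pos: [527.8, 258.4, 66.2]
eef_rot: [0.617, 0.787, -0.001, -0.001]
ft_force: [0.2, 0.4, 0.5]
grip_width: 59.8
finger_force: 0.0
clock: 22.62
tool_pos: [380.3, 222.2, 197.9]
eef_rot: [0.617, 0.787, 0.0, 0.0]
ft_force: [0.5, 0.6, -0.8]
grip_width: 59.9
finger_force: 0.0
t 22.6167 pos [380.3 222.2 197.9] F [ 0.5  0.6 -0.8] w 59.9
trans [-0.0014  0.3063  0.2946] twist [ 0.0001 -0.      0.    ]
side red 78 [302 226] [313 241] x [-15.1 -13.   -9.3] y [-18.   -5.   13.3] z 83.4
side org 51 [314 201] [342 238] x [-67.5 -65.5 -50.5] y [23.8 45.3 60.4] z 32.1
side yel 315 [307 203] [339 238] x [-62.4 -50.1 -19.2] y [-12.2  -1.6  48. ] z 81.0
top red 21 [200 163] [209 166] x [-12.6 -10.   -8.1] y [-17.   -6.9   9.1] z 81.7
top org 2 [191 149] [197 150] x [-57.3 -57.  -56.7] y [41.5 50.  58.5] z 31.1
top yel 2 [208 155] [210 163] x [-40.6 -29.8 -18.9] y [-11.8 -11.6 -11.4] z 70.8
top disc (array([-11.81,  -0.6 ]), np.float64(0.926))
side disc (array([-9.56, -1.23]), np.float64(0.975))
```

View pics/d7c.png

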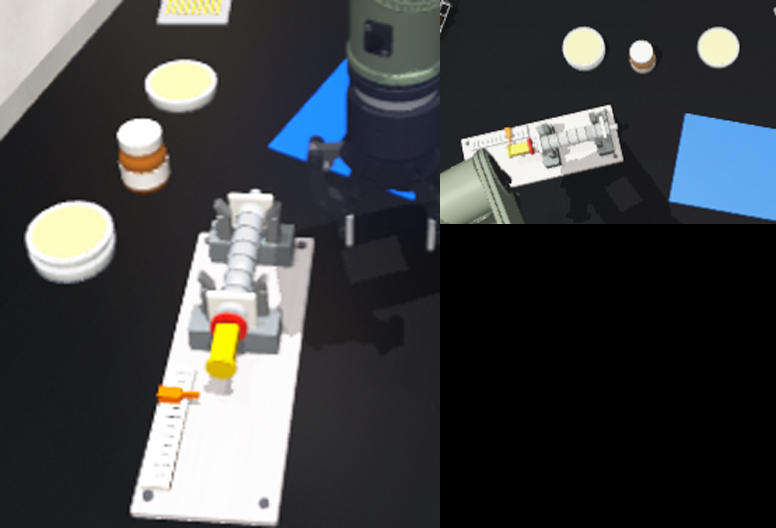

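The syringe lies seated in the cradle with the plunger home: the disc is at side crop (228,325), right against the flange. The jar and dishes are undisturbed and the gripper is clear.

```bash
python3 -c "
from rig import manip
print(manip.job_done())"
```

```text
the job is handed in; nothing more can be done
None
```

I seated the syringe in the cradle, drew the plunger to the pointer, held it just over two seconds, eased it home and handed the job in; at the hold the top camera put the red disc within about 0.2 mm of level, while the side camera read it 2 to 3 mm short.

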